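# Fetch the boxed-in bur stand to the work plate

## Robot

A 7-joint arm with a two-finger parallel gripper is mounted at the origin on the work surface. World frame = base frame: x ahead of the robot, y to its left, z up, the work surface at z = 0. Lengths are in m, angles in rad, forces in N, time in s.
With the tool pointing down it reaches from about 0.425 to 0.95 m from the base axis. Payload 16.7 kg.
Tool frame: the origin (TCP) lies on the centre line of the jaws, within the pads' length; the fingertips stand robot.finger_overhang ahead of it and the grasp point (between the pads) lies 3 mm ahead of it (robot.finger_overhang is the distance from the TCP to the fingertips, in m); z points along the fingers, y is the line along which they close (so a half turn about z gives the same grasp; the last joint's range is limited). The gripper opens to 94 mm and grips with 3 to 60 N. Pads are 16 mm wide; open, the fingers measure 119 mm over their backs; the gripper's body (75 mm by 177 mm) begins 78 mm behind the grasp point.
Start: joints at [-1.401, 0.426, 0.074, 1.606, -0.034, 1.111, -0.067], TCP at [0.212, 0.641, 0.227] pointing down, gripper open.
Joint ranges: [-2.85, 2.85], [-0.5, 2.14], [-1.23, 1.37], [0.21, 2.46], [-1.02, 4.16], [0.16, 2.05], [-2.73, 2.73]. Speed limits (rad/s): [1.89, 1.89, 2.39, 2.39, 3.01, 3.01, 3.01].

## Interface

Orientations are given as a rotation vector (axis times angle).
In Python, from rig import robot gives the robot as it stands. The module is installed in compiled form; this text tells all that it offers. Calls block until the motion is done:
- robot.move_ptp(position, orientation): joint-space move of the TCP to a pose.
- robot.servo_line(position, vel=0.15, frame=None): straight line of the TCP; frame=None keeps the orientation; vel is the mean speed in m/s.
- robot.set_joints(angles): joint-space move.
- robot.move_gripper(opening, newtons=None): finger opening in m; newtons is the grip in N (None keeps the last); returns when the fingers have stopped.
- robot.pause(seconds).
- robot.solve_ik(position, orientation): joint angles nearest the present ones, or None.
- robot.observe(): the state.
- robot.camera(name): name is "side" or "top"; returns a dict with "img" (480x640x3 uint8, red, green, blue), "range_z" (480x640 float32, m along the optical axis (not along the pixel's ray), 0 where there is no reading), "K" (3x3 intrinsics, pixels), "extrinsics" (4x4, takes a point from world to camera coordinates). Camera axes: x right, y down, z forward; pixel columns grow to the right and rows downward; lengths in m; the calibration is good to about 2 mm. A picture is of the moment at which its call begins.
A pose or a line that the arm cannot do raises robot.MotionError and nothing moves.
- robot.sign_off(): hands the job in; it is judged then, once.
The state is a dict: "time_s": time; "q": joint angles; "dq": joint speeds; "joint_torque": joint torques, N m; "tcp_pos": TCP position; "ee_rot": TCP orientation; "force": force on the tool from outside, world axes, zero at the start; "wrist_torque": the same for the moment, N m; "grip_width": finger opening in m; "finger_force": force on a finger pad.
Only numpy, scipy, OpenCV 4.12 (cv2) and the standard library are available. Lean on these libraries where they do the work, as an engineer would, in place of code of your own. Each camera call takes 0.05 s, during which the arm holds its last target. There are 200 camera calls.

## Task

The bur stand at the back of the wooden bench rack is wanted on the steel work plate, but the amber jar, the square tin and the white tube stand in front of it. Move all three out of the way first so that they stand together on the cork mat, then lift the bur stand out and set it down flat in the middle of the steel plate, lengthwise along it, and finally stand each of the three back in the rack where it stood at the start. Tip nothing over and leave the small glass vial and the brass weight where they are.

Things in the scene. Friction and masses are not known exactly. Their poses are not given: they have to be found in the camera images.
- jar: Round amber glass jar with a flat black cap, loose, upright, 44 mm in diameter (cap 42 mm), 88 mm high, about 0.16 kg. Origin: centre of its underside; z up along its axis. It starts in one of the three places of the rack's front row.
- tin: Square bare-metal tin with a flat lid, loose, upright, 42 x 42 mm, 88 mm high, about 0.15 kg. Origin: centre of its underside; z up, x and y normal to its flat sides, which start square with the rack to within 5 degrees. It starts in one of the three places of the front row.
- tube: Slim white plastic storage tube with a light grey cap, closed, loose, upright, 34 mm in diameter, 92 mm high, about 0.10 kg. Origin: centre of its underside; z up along its axis. It starts in one of the three places of the front row.
- bur_stand: Bur stand, loose: pale maple block 44 mm (x) by 150 mm (y, long axis) by 30 mm high, about 0.22 kg; short steel burs on both ends reach 60 mm above its underside. The middle 70 mm has none: grip there, across the 44 mm. Origin: centre of underside; z up. Ends alike. It stands 10 mm behind the row of three, close between the rack's cheeks (no finger room at its ends); 50 mm are free behind it.
- rack: Fixed wooden rack: board 170 (x) by 280 mm (y), top 10 mm above the table, open in front (-x, towards the robot). Origin: centre of underside; z up. Cheeks 10 mm thick at y +/-90 mm, x -28 to 80, to 50 mm above the table; back rail x 70 to 80, to 60 mm. Row of three at about x -60, y -82, 0, 82 mm (which is where changes); bur stand at about x -6, y 0, long axis along y.
- mat: Cork mat, fixed, 260 mm (x, its long axis) by 130 mm (y), 4 mm thick, to the left or right of the rack: the side area, empty at the start. Origin: centre of its underside, on the table; z up.
- plate: Steel work plate, fixed, 80 mm (x) by 190 mm (y, its long axis), 12 mm thick, on the other side of the rack from the mat, empty at the start. Origin: centre of its underside, on the table; z up.
- vial: Bystander: small glass vial with a black cap, loose, 28 mm in diameter, 46 mm high, standing on the table. Origin: centre of its underside. Leave it alone.
- weight: Bystander: small brass knob weight, loose, 28 mm in diameter, 37 mm high, standing on the table. Origin: centre of its underside. Leave it alone.
Things that resemble listed ones, but are neither listed nor needed, are in the scene too. What is shaped like the jar but green is not meant.

How it is judged:
By the outcome, as a careful person would: the job done as asked, in the order asked, and still so for the second after the job is handed in, with the robot touching nothing.
It also fails if it takes over 134 s, if anything falls off the work surface, if the arm or the gripper's body presses on something with over 40 N, if the wrist force passes 120 N, or if a joint passes its speed limit or range.

## Working session

There is one attempt and no reset: what is moved stays moved. The work goes in short steps, each a Python script; the robot and the scene stay as the last script left them, time stands still between calls to the robot, and variables do not carry over. Pictures are saved under pics/ and viewed, at most 14 in all, crops included, and the job is handed in when it is done.

```bash
mkdir -p pics
python3 - <<'E'
from rig import robot
import cv2,numpy as np
for n in("top","side"):
    c=robot.camera(n); cv2.imwrite(f"pics/{n}0.png",c["img"][:,:,::-1]); np.savez(f"/tmp/{n}0.npz",**c)
    print(n,c["K"].tolist(),c["extrinsics"].round(3).tolist())
s=robot.observe(); print(s["time_s"],s["ee_rot"],s["grip_width"],robot.finger_overhang)
E
```

```text
top [[571.5381149095248, 0.0, 329.1373811104371], [0.0, 571.5381149095248, 246.6396565818925], [0.0, 0.0, 1.0]] [[0.018, -1.0, -0.006, 0.004], [-0.989, -0.017, -0.147, 0.592], [0.147, 0.009, -0.989, 0.897], [0.0, 0.0, 0.0, 1.0]]
side [[500.64318728947717, 0.0, 323.12475854354216], [0.0, 500.64318728947717, 240.41090539069202], [0.0, 0.0, 1.0]] [[0.884, -0.467, 0.003, -0.519], [-0.32, -0.612, -0.723, 0.21], [0.339, 0.639, -0.691, 0.686], [0.0, 0.0, 0.0, 1.0]]
0.1 [-4.98669656e-01 -3.10166631e+00  1.83025040e-03] 0.09385693751615634 0.022
```

View pics/top0.png

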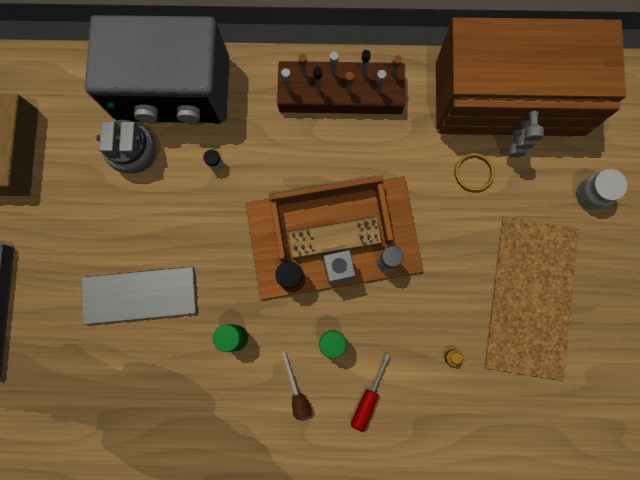

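View pics/side0.png

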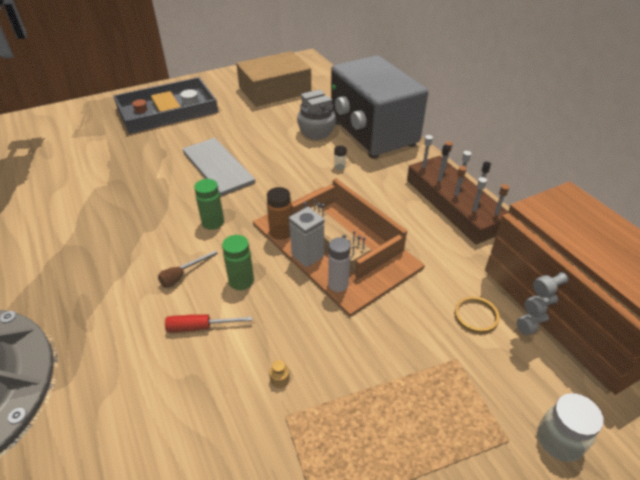

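The top view shows the amber jar with its black cap at (289,276), the tin at (340,267) and the tube at (391,260) in the rack's front row. The bur stand is at (336,238), the mat at (533,298) and the plate at (139,296). The green look-alikes are at (230,338) and (333,345), and the white jar at (605,188) is also not meant. The side view shows the amber body of the jar at (279,213).

```bash
cat > vis.py <<'E'
import numpy as np,cv2
def world(c):
    """world xyz for every pixel, from the depth picture"""
    K,E,d=c["K"],c["extrinsics"],c["range_z"]
    v,u=np.mgrid[:480,:640]
    p=np.stack([(u-K[0,2])/K[0,0]*d,(v-K[1,2])/K[1,1]*d,d],-1)
    w=(p-E[:3,3])@E[:3,:3]; w[d==0]=np.nan
    return w
def onplane(c,uv,z):
    K,E=c["K"],c["extrinsics"]
    uv=np.atleast_2d(uv).astype(float)
    r=np.c_[(uv-K[:2,2])/[K[0,0],K[1,1]],np.ones(len(uv))]@E[:3,:3]
    o=-E[:3,:3].T@E[:3,3]
    return (o+r*((z-o[2])/r[:,2])[:,None])[:,:2]
def blob(w,box,z0,z1):
    """pixels (u,v) in box whose height lies in z0..z1"""
    u0,v0,u1,v1=box
    s=w[v0:v1,u0:u1,2]; m=((s>z0)&(s<z1)).astype(np.uint8)
    n,l,st,_=cv2.connectedComponentsWithStats(m)
    k=1+np.argmax(st[1:,4]); vv,uu=np.nonzero(l==k)
    return np.c_[uu+u0,vv+v0]
def rect(c,uv,z):
    """centre, size, yaw of long side of a blob laid onto plane z"""
    p=onplane(c,uv,z)
    (cx,cy),(a,b),t=cv2.minAreaRect((p*1000).astype(np.float32))
    t=np.deg2rad(t)
    if a<b: a,b,t=b,a,t+np.pi/2
    return np.array([cx,cy])/1000,(a,b),np.rad2deg((t+np.pi/2)%np.pi-np.pi/2)
E
python3 - <<'E'
from vis import *
c=dict(np.load("/tmp/top0.npz")); w=world(c)
side=dict(np.load("/tmp/side0.npz")); ws=world(side)
print("table z",np.nanmedian(w[400:450,100:250,2]))
for n,b,z in(("jar",(262,250,312,300),.098),("tin",(315,240,365,295),.098),("tube",(370,235,412,280),.102)):
    uv=blob(w,b,z-.012,z+.012); print(n,np.nanmedian(w[uv[:,1],uv[:,0],2]),len(uv),np.nanmedian(w[uv[:,1],uv[:,0]],axis=0),rect(c,uv,z))
for n,b,z in(("jar",(255,180,300,245),.098),("tin",(285,195,330,270),.098),("tube",(320,230,360,295),.102)):
    uv=blob(ws,b,z-.006,z+.006); print("side",n,len(uv),rect(side,uv,z))
uv=blob(w,(275,200,395,265),.034,.046); print("bur",rect(c,uv,.040))
hsv=cv2.cvtColor(c["img"],cv2.COLOR_RGB2HSV)
uv=blob(w,(70,255,205,335),.007,.02); print("plate",rect(c,uv,.012),np.nanmedian(w[uv[:,1],uv[:,0],2]))
uv=blob(w,(470,205,590,390),.0025,.007); print("mat",rect(c,uv,.004))
uv=blob(w,(235,165,435,305),.007,.013); print("rack",rect(c,uv,.010))
print("mat/rack corners px:")
for n,z,q in(("mat",.004,[(503,217),(577,228),(562,379),(487,368)]),("rack",.01,[(247,229),(406,178),(422,270),(261,298)]),("plate",.012,[(82,276),(193,268),(196,312),(84,324)]),("weight",.037,[(455,357)]),("vial",.046,[(211,156)]),("green2",.088,[(333,344)]),("green1",.088,[(229,338)])):
    print(n,onplane(c,q,z).round(3).tolist())
E
```

```text
table z 0.0005244314347098998
jar 0.09806657202438324 580 [0.53963948 0.07536327 0.09806657] (array([0.53986182, 0.0753    ]), (40.16057205200195, 40.145599365234375), np.float64(1.0167419910430928))
tin 0.0982260225714898 746 [ 0.55478517 -0.00162337  0.09822602] (array([ 0.55450903, -0.0019826 ]), (42.53463363647461, 41.94397735595703), np.float64(13.550026893615728))
tube 0.10185474621218542 385 [ 0.56958289 -0.08280339  0.10185475] (array([ 0.56923273, -0.08339613]), (32.68574523925781, 32.2708854675293), np.float64(0.2657251656055414))
side jar 325 (array([0.53882794, 0.07120157]), (43.760780334472656, 39.02351760864258), np.float64(64.92553710937501))
side tin 495 (array([ 0.55363068, -0.00657452]), (45.90931701660156, 44.0723876953125), np.float64(-76.47864627838135))
side tube 296 (array([ 0.56858051, -0.08731738]), (36.67168426513672, 31.748764038085938), np.float64(61.699352264404304))
bur (array([0.60803644, 0.00569464]), (149.6565399169922, 44.620670318603516), np.float64(-79.45286083221436))
plate (array([0.50841931, 0.33397198]), (190.90789794921875, 80.10139465332031), np.float64(-83.4616379737854)) 0.01212410717564258
mat (array([ 0.51900793, -0.3322511 ]), (276.7066345214844, 144.4696502685547), np.float64(-6.614562988281257))
rack (array([0.61370007, 0.00775314]), (279.42694091796875, 169.83956909179688), np.float64(-79.26600742340088))
mat/rack corners px:
mat [[0.654, -0.284], [0.637, -0.41], [0.383, -0.374], [0.398, -0.251]]
rack [[0.625, 0.156], [0.719, -0.116], [0.559, -0.143], [0.507, 0.128]]
plate [[0.539, 0.432], [0.556, 0.245], [0.482, 0.236], [0.458, 0.422]]
weight [[0.417, -0.191]]
vial [[0.742, 0.216]]
green2 [[0.435, 0.006]]
green1 [[0.441, 0.165]]
```

```bash
cat > arm.py <<'E'
from rig import robot
import numpy as np
from scipy.spatial.transform import Rotation as R
D=np.deg2rad
HI=0.215
def ori(psi,p):
    """tool down, x axis along psi (deg) or its half turn: the one with joint 7 nearest its middle"""
    best=None
    for k in(0,180):
        o=(R.from_euler("z",psi+k,degrees=True)*R.from_euler("x",180,degrees=True)).as_rotvec()
        q=robot.solve_ik(p,o)
        if q is not None and (best is None or abs(q[6])<best[0]): best=(abs(q[6]),o)
    return best[1]
def go(xy,psi,z=HI):
    p=[*xy,z]; robot.move_ptp(p,ori(psi,p))
def status(t):
    s=robot.observe(); print(t,"t=%.1f"%s["time_s"],s["tcp_pos"].round(4) if hasattr(s["tcp_pos"],"round") else s["tcp_pos"],"w=%.4f"%s["grip_width"],"ff",np.round(s["finger_force"],1),"F",np.round(s["force"],1))
def pick(xy,psi,z,open_=.064,n=18):
    go(xy,psi); robot.move_gripper(open_)
    robot.servo_line([*xy,z],vel=.15); robot.move_gripper(0.0,n); status("grip")
    robot.servo_line([*xy,HI],vel=.15); status("up")
def place(xy,psi,z,open_=.064):
    go(xy,psi); robot.servo_line([*xy,z],vel=.12); status("down")
    robot.move_gripper(open_); robot.servo_line([*xy,HI],vel=.2); status("placed")
# measured: (xy, yaw deg)
Y=-.0015
P={"tube":((.5692,-.0834+Y),10.7),"tin":((.5545,-.0020+Y),13.5),"jar":((.5399,.0753+Y),10.7)}
MAT=np.array([.518,-.331]); MY=-7.3
def mat(k): return MAT+k*.072*np.array([np.cos(D(MY)),np.sin(D(MY))])
M={"tube":mat(1),"tin":mat(0),"jar":mat(-1)}
ZP=.066; ZM=ZP-.006
E
python3 - <<'E'
from arm import *
pick(*P["tube"],ZP); place(M["tube"],MY,ZM+.001)
E
```

```text
grip t=5.3 [ 0.5693 -0.0848  0.0661] w=0.0336 ff 18.0 F [-1.4  0.6  3.4]
up t=6.5 [ 0.5688 -0.0847  0.2142] w=0.0341 ff 18.0 F [ 0.5  0.3 -0.6]
down t=8.9 [ 0.5898 -0.3404  0.0618] w=0.0335 ff 18.0 F [ 0.4  0.6 -0.3]
placed t=10.5 [ 0.5891 -0.3396  0.2139] w=0.0638 ff 0.0 F [ 0.5  0.5 -0.1]
```

Run:
```python
from arm import *
from vis import *
for n in("tin","jar"):
    pick(*P[n],ZP); place(M[n],MY,ZM+.001)
go((.50,-.05),10,.30)
c=robot.camera("side"); cv2.imwrite("pics/side1.png",c["img"][:,:,::-1])
c=robot.camera("top"); cv2.imwrite("pics/top1.png",c["img"][:,:,::-1]); np.savez("/tmp/top1.npz",**c)
w=world(c)
for n,z in(("tube",.096),("tin",.092),("jar",.092)):
    K,E=c["K"],c["extrinsics"]; p=E[:3,:3]@[*M[n],z]+E[:3,3]; u,v=(p[:2]/p[2]*571.54+K[:2,2]).astype(int)
    uv=blob(w,(u-30,v-30,u+30,v+30),z-.01,z+.01); print(n,M[n],rect(c,uv,z))
```

```text
grip t=13.6 [ 0.5547 -0.0033  0.0663] w=0.0418 ff 18.0 F [-1.9  2.2  6.9]
up t=14.7 [ 0.554  -0.0034  0.2142] w=0.0420 ff 18.0 F [ 0.2  0.3 -1.7]
down t=17.4 [ 0.5184 -0.3312  0.0616] w=0.0420 ff 18.0 F [-0.6 -0.4 -2.1]
placed t=18.9 [ 0.5177 -0.3305  0.214 ] w=0.0640 ff 0.0 F [ 0.4  1.3 -0.9]
grip t=22.2 [0.5401 0.0741 0.0663] w=0.0441 ff 18.0 F [-1.6  1.6  6.5]
up t=23.3 [0.5394 0.0738 0.2143] w=0.0436 ff 18.0 F [ 0.1  0.1 -1. ]
down t=26.3 [ 0.447  -0.3221  0.0616] w=0.0438 ff 18.0 F [ 0.2  0.2 -1.8]
placed t=27.7 [ 0.4463 -0.3213  0.2141] w=0.0638 ff 0.0 F [-0.2 -0.8 -0.8]
tube [ 0.5894164  -0.34014865] (array([ 0.59048224, -0.35110556]), (29.77696990966797, 9.886642456054688), np.float64(3.276947259902958))
tin [ 0.518 -0.331] (array([ 0.5286051 , -0.35218753]), (16.884658813476562, 1.534730315208435), np.float64(-2.430366516113263))Traceback (most recent call last):
  File "<stdin>", line 11, in <module>
  File "vis.py", line 20, in blob
    k=1+np.argmax(st[1:,4]); vv,uu=np.nonzero(l==k)
        ~~~~~~~~~^^^^^^^^^^
    return _wrapfunc(a, 'argmax', axis=axis, out=out, **kwds)
    return bound(*args, **kwds)
ValueError: attempt to get argmax of an empty sequence
```

View pics/side1.png

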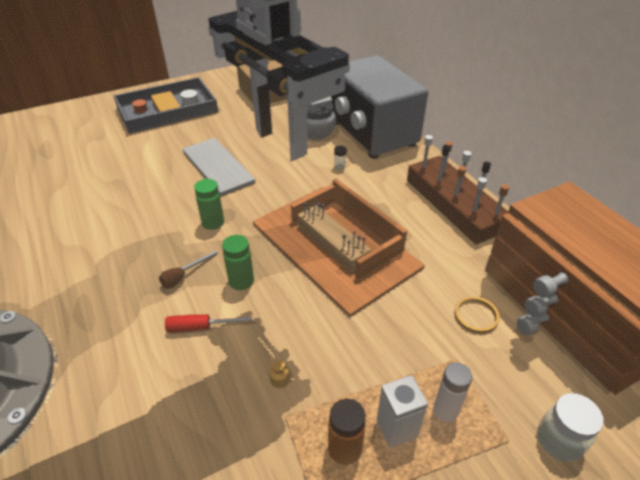

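View pics/top1.png

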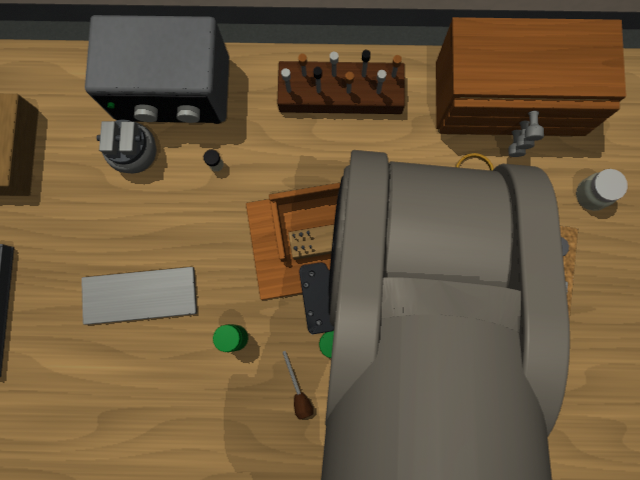

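The side view shows the jar (346,430), tin (402,410) and tube (453,392) upright on the mat. The bur stand at (335,235) is untouched and clear to lift.

Run:
```python
from arm import *
from vis import *
pick((.608,.0060+Y),100.6,.036,open_=.066,n=30)
place((.5084,.3340+Y),96.54,.0385,open_=.066)
go((.50,.0),10,.30)
c=robot.camera("side"); cv2.imwrite("pics/side2.png",c["img"][:,:,::-1]); np.savez("/tmp/side2.npz",**c)
c=robot.camera("top"); cv2.imwrite("pics/top2.png",c["img"][:,:,::-1]); np.savez("/tmp/top2.npz",**c)
```

```text
grip t=32.5 [0.6084 0.0046 0.0364] w=0.0439 ff 30.0 F [0.5 1.4 5.1]
up t=33.9 [0.6075 0.0045 0.2141] w=0.0437 ff 30.0 F [-0.9 -0.9 -2.4]
down t=36.8 [0.5087 0.3328 0.039 ] w=0.0434 ff 30.0 F [ 0.6 -0.  -2.1]
placed t=38.4 [0.5078 0.3323 0.2139] w=0.0658 ff 0.0 F [-0.8 -0.4 -0.1]
```

View pics/side2.png

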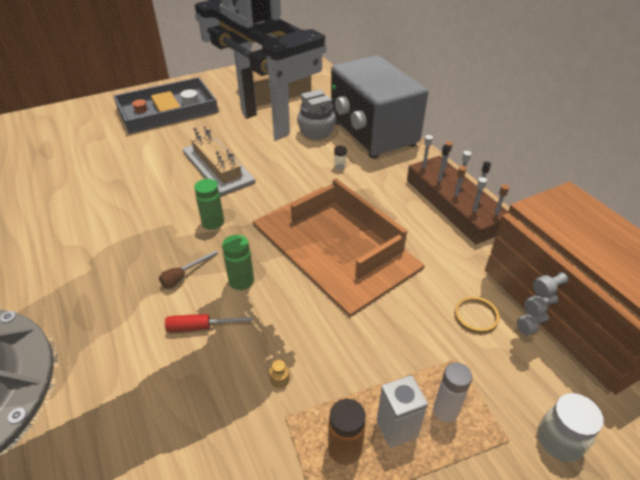

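View pics/top2.png

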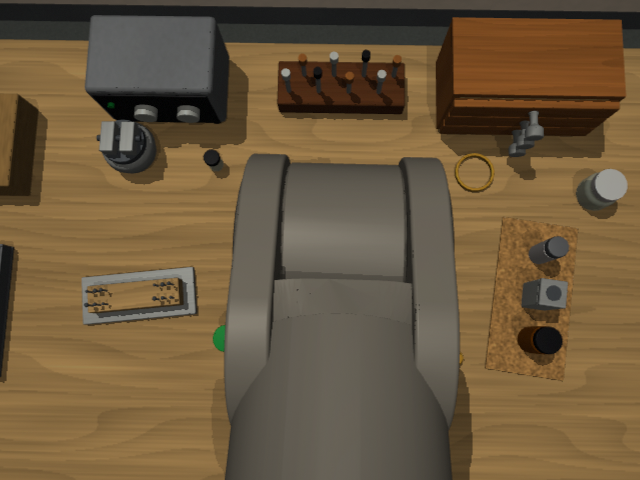

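The bur stand is on the plate at (133,296), and the mat trio and the bystanders stand as before. In the top view the stand looks slightly left of the plate's middle, so I'll measure it while putting the three back.

Run:
```python
from arm import *
from vis import *
c=dict(np.load("/tmp/top2.npz")); w=world(c)
uv=blob(w,(70,255,205,335),.036,.049); print("bur",rect(c,uv,.042))
uv=blob(w,(70,255,205,335),.007,.02); print("plate",rect(c,uv,.012))
for n,b,z in(("tube",(525,230,575,270),.096),("tin",(520,270,575,310),.092),("jar",(520,322,570,360),.092)):
    uv=blob(w,b,z-.006,z+.006); print(n,M[n],rect(c,uv,z))
```

```text
bur (array([0.50704666, 0.33190295]), (150.9025421142578, 44.16255569458008), np.float64(-83.54289054870605))
plate (array([0.50848761, 0.334017  ]), (190.81614685058594, 80.10945129394531), np.float64(-83.39253854751585))
tube [ 0.5894164  -0.34014865] (array([ 0.58974451, -0.33964783]), (33.97285079956055, 33.17599105834961), np.float64(-45.991764068603516))
tin [ 0.518 -0.331] (array([ 0.5186134 , -0.33036057]), (43.76951217651367, 42.45272445678711), np.float64(82.77506256103514))
jar [ 0.4465836  -0.32185135] (array([ 0.44745502, -0.32148959]), (40.8946533203125, 40.79772186279297), np.float64(88.0225372314453))
```

The stand is 2.5 mm from the plate's middle and aligned with it to 0.2°, which is fine. Next I'll return the three.

Run:
```python
from arm import *
from vis import *
for n in("jar","tin","tube"):
    pick(M[n],MY,ZM); (x,y),a=P[n]; place((x,y+.001),a,ZP+.001)
go((.45,-.28),10,.32)
c=robot.camera("side"); cv2.imwrite("pics/side3.png",c["img"][:,:,::-1])
go((.45,.36),10,.32)
c0=dict(np.load("/tmp/top0.npz"))
c=robot.camera("top"); cv2.imwrite("pics/top3.png",c["img"][:,:,::-1]); w=world(c)
for n,b,z in(("jar",(262,250,312,300),.098),("tin",(315,240,365,295),.098),("tube",(370,235,412,280),.102)):
    try: print(n,P[n],rect(c,blob(w,b,z-.012,z+.012),z))
    except Exception as e: print(n,e)
status("end")
```

```text
grip t=42.9 [ 0.4469 -0.3219  0.0603] w=0.0437 ff 18.0 F [-1.1  1.2  5.4]
up t=44.1 [ 0.4463 -0.3215  0.2142] w=0.0434 ff 18.0 F [-0.2  1.  -1.9]
down t=47.0 [0.5403 0.0749 0.0675] w=0.0439 ff 18.0 F [-0.2  0.5 -0.9]
placed t=48.4 [0.5394 0.075  0.2141] w=0.0643 ff 0.0 F [-0.7  0.9 -0.9]
grip t=51.8 [ 0.5182 -0.331   0.0603] w=0.0422 ff 18.0 F [-0.7  1.8  6. ]
up t=53.0 [ 0.5177 -0.3306  0.2141] w=0.0420 ff 18.0 F [-0.1  0.1 -2.6]
down t=55.6 [ 0.5549 -0.0024  0.0676] w=0.0420 ff 18.0 F [ 0.3  0.1 -1.7]
placed t=57.1 [ 0.554  -0.0022  0.2141] w=0.0640 ff 0.0 F [-0.1  0.3 -0.6]
grip t=60.3 [ 0.5895 -0.3402  0.0602] w=0.0337 ff 18.0 F [-1.1  0.8  2.9]
up t=61.5 [ 0.5891 -0.3398  0.2141] w=0.0336 ff 18.0 F [ 0.1  0.2 -1.2]
down t=63.9 [ 0.5696 -0.0839  0.0676] w=0.0337 ff 18.0 F [ 0.4 -0.5 -1. ]
placed t=65.4 [ 0.5687 -0.0836  0.214 ] w=0.0636 ff 0.0 F [-0.8 -0.7 -0.6]
jar ((0.5399, 0.0738), 10.7) (array([0.53988904, 0.07377695]), (40.1609992980957, 40.15234375), np.float64(1.016726732254034))
tin ((0.5545, -0.0035), 13.5) (array([ 0.55514917, -0.00219067]), (42.687747955322266, 41.980140686035156), np.float64(13.546924591064457))
tube ((0.5692, -0.0849), 10.7) (array([ 0.57077075, -0.08263026]), (33.84983825683594, 32.56240463256836), np.float64(-88.99694669246675))
end t=68.8 [0.4505 0.3592 0.3201] w=0.0640 ff 0.0 F [-0.4 -0.7 -0.5]
```

View pics/side3.png

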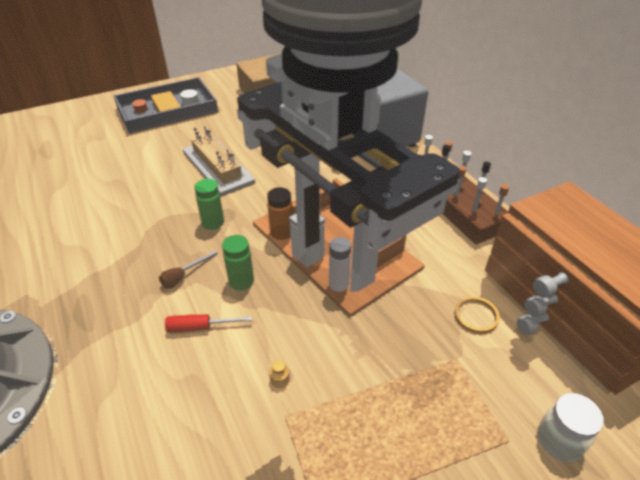

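View pics/top3.png

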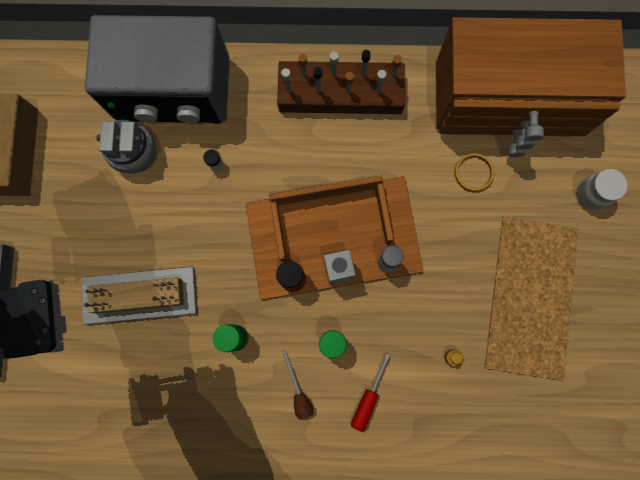

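The top view shows the jar (289,276), tin (340,266) and tube (391,259) standing back in their places, within 2 mm of where they started. The stand is centred on the plate at (133,295), and the vial (212,158) and weight (455,357) are unmoved.

```bash
python3 -c "
from rig import robot
robot.sign_off()"
```

```text
the job is handed in; nothing more can be done
```

The job is done and handed in: the bur stand is flat on the steel plate, lengthwise and within 3 mm of its middle; the jar, tin and tube are back within 2 mm of where they stood; and the vial and weight were not touched (about 69 s used of 134 s).

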